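# Slide the strip cassette home in the reader and lock it

### The job

Pull the red plunger knob up to free the yellow strip cassette; it stays up by itself. Then push the cassette along its rail, on its centre line so that it does not jam and without forcing it, until it is fully home against the stop under the reader's hood, and push the red knob all the way down again to lock it there. Leave the other things on the bench where they are.

Things in the scene. Friction and masses are not known exactly. Their poses are not given: they have to be found in the camera images.
- reader: White strip reader fixed to the bench: aluminium bed 320 x 200 mm, its top at z 10 mm, with a steel rail 30 mm wide and 9 mm high along its middle. Origin on the bench under the rail's centre line; x = along the rail, the way the cassette is pushed home; y = towards the plunger; z up. Bed: x -160 to 160, y -95 to 105 mm. Grey plunger bracket: x -6 to 34, y 83 to 132, top z 50 mm.
- hood (a point): Middle of the reader's white hood, on its top: at x 117, y 10, z 86 mm in the reader's frame, axes as the reader's. Hood: x 75 to 160, y -95 to 114 mm in the reader's frame, top 86 mm above the bench (buttons to 90), with a tunnel 50 mm high above the bed. The stop is inside it at x 135 mm; the cassette's front end meets it when home.
- cassette: Loose yellow strip cassette, about 450 g, a block 120 (x) by 150 (y) mm, too wide to grip; origin under its centre, on the bed; axes as the reader's. Solid from z 10 to 36 mm above its origin, where the top with six strips and a black centre line is. A flange (x -50 to 50, y 75 to 101, z 2 to 14 mm) on its +y side is blocked by the plunger's pin. More than 60 N is forcing it.
- cassette_center (a point): Centre of the cassette, half-way up. Fully home it is at x 75, y 0, z 28 mm in the reader's frame; it starts 120 to 150 mm short of that. It slides easily (a few N) when pushed within about 12 mm of its centre line; farther to one side it twists, and from about 40 mm it jams, as its guide shoes are only 50 mm long with 1.2 mm play each side of the rail.
- push_face (a point): Middle of the cassette's rear face, where to push it towards +x: 60 mm behind its centre, 33 mm above the bench. The face is flat, upright, 150 mm wide, from 20 to 46 mm above the bench, with a short black stripe in the middle. The point moves with the cassette.
- knob_grip (a point): Centre of the red plunger knob, half-way up: an upright cylinder 24 mm across and 28 mm tall; moves with the plunger. It stands at x 14, y 90 mm in the reader's frame, 74 mm above the bench when down. Below it is a steel pin 10 mm across.
- plunger (a joint): Height of the plunger in m: 0 fully down (pin in the flange's path), 0.022 fully up. It takes about 6 N to move either way and stays where it is left. The flange passes under the pin at 0.013 and above; with the cassette home the pin goes down 6 mm behind the flange's rear end and locks it.
- beaker: Bystander: white plastic beaker with handle, 90 mm across the rim, 110 mm tall; origin under its centre.
- strip_tub: Bystander: white tub with yellow cap, 44 mm across, 75 mm tall; origin under its centre.
- colour_chart: Bystander: flat paper colour chart, 90 x 55 x 8 mm; origin under its centre.
- pipette_stand: Bystander: yellow round pipette stand, 150 mm across, about 210 mm tall with its pipettes; origin under its centre.
There are look-alikes about, which are no part of the job. There is more than one size of the cassette; the one meant has the size given above.

How it is judged:
By the outcome, as a careful person would: the job done as asked, in the order asked, and still so for the second after the job is handed in, with the robot touching nothing.
It also fails if it takes over 54 s, if anything falls off the work surface, if the arm or the gripper's body presses on something with over 40 N, if the wrist force passes 120 N, or if a joint passes its speed limit or range.

### The arm

A 6-joint arm with a two-finger parallel gripper is mounted at the origin on the work surface. World frame = base frame: x ahead of the robot, y to its left, z up, the work surface at z = 0. Lengths are in m, angles in rad, forces in N, time in s.
With the tool pointing down it reaches from about 0.325 to 0.85 m from the base axis. Payload 15.5 kg.
Tool frame: the origin (TCP) lies midway between the tips of the shut fingers; the grasp point (between the pads) lies 19 mm behind it; z points along the fingers, y is the line along which they close (so a half turn about z gives the same grasp; the last joint's range is limited). The gripper opens to 91 mm and grips with 3 to 60 N. Pads are 32 mm wide; open, the fingers measure 118 mm over their backs; the gripper's body (76 mm by 178 mm) begins 60 mm behind the grasp point.
Start: joints at [1.071, 0.494, 1.345, -0, 1.302, -0.096], TCP at [0.246, 0.575, 0.214] pointing down, gripper open.
Joint ranges: [-2.91, 2.91], [-0.82, 2.16], [0.22, 2.67], [-1.22, 4.37], [0.12, 2.79], [-3.08, 3.08]. Speed limits (rad/s): [1.89, 1.89, 2.57, 3.01, 3.01, 3.01].

### API

Orientations are given as a unit quaternion [x, y, z, w].
In Python, from workcell import robot, snapshot, get_calibration gives the robot as it stands. The module is installed in compiled form; this text tells all that it offers.
- The arm moves only by the tool move_arm, never from a script. Its argument "deltas" is a list of rows, each a list of 4 numbers: the shift along the world's x, y, z in cm, then the turn about the world's z in rad. A call has 1 to 20 rows; each row is the pose to reach, as a shift and turn from the pose commanded when the call began; what a row does not reach only later rows make up. A row lasts 1/8 s, in which the tool goes at most 62.5 mm and 10.7 degrees, less where a joint would pass 70% of its speed; a pose out of reach is approached as far as the arm can. A call with a gripper value outside its range is refused whole. "fingers" is the opening, from 0 (shut) to 1 (fully open), set as the call begins (left out, the last holds). The fingers move at their own pace and stop on an object; "force" is the grip in N (left out, the last holds). Time passes only in rows, so rows that repeat a pose let the fingers close. It gives the time, the measured TCP pose, the force, the opening and the grip force at its end, in the units of the state.
- robot.get_obs(): the state, without advancing time (a new reading comes with each control period).
- snapshot(name): name is "side" or "top"; returns (picture, depth): 480x640x3 uint8, red, green, blue; 480x640 float32, m along the optical axis (not along the pixel's ray), 0 where there is no reading.
- get_calibration(name): a dict with "camera_matrix" (3x3 intrinsics, pixels), "extrinsics" (4x4, takes a point from world to camera coordinates). Camera axes: x right, y down, z forward; pixel columns grow to the right and rows downward; lengths in m; the calibration is good to about 2 mm. A picture is of the moment at which its call begins. get_calibration takes no time and is no camera call.
- robot.hand_in(): hands the job in; it is judged then, once.
The state is a dict: "time_s": time; "joints": joint angles; "qvel": joint speeds; "joint_efforts": joint torques, N m; "tcp_pos": TCP position; "tool_rot": TCP orientation; "ft_force": force on the tool from outside, world axes, zero at the start; "wrist_torque": the same for the moment, N m; "grip_width": opening from 0.0 (shut) to 1.0 (fully open); "grip_force": force on a finger pad.
Only numpy, scipy, OpenCV 4.12 (cv2) and the standard library are available. Lean on these libraries where they do the work, as an engineer would, in place of code of your own. Each camera call takes 0.05 s, during which the arm holds its last target. There are 200 camera calls.

## Working session

There is one attempt and no reset: what is moved stays moved. The work goes in short steps, Python scripts to look and compute and a tool call to move; the robot and the scene stay as the last step left them, time stands still between calls to the robot, and variables do not carry over. Pictures are saved under pics/ and viewed, at most 10 in all, crops included, and the job is handed in when it is done.

Besides the shell and the picture viewer there is one more tool, called by a JSON object that holds its "name" and its "arguments", one argument or row to a line. move_arm: Moves the arm, as the interface text tells. Its arguments: {"type":"object","properties":{"deltas":{"type":"array","items":{"type":"array","items":{"type":"number"}}},"fingers":{"type":"number"},"force":{"type":"number"}},"required":["deltas"]}

```bash
mkdir -p pics; cat > h.py <<'E'
import numpy as np, cv2
from workcell import robot, snapshot, get_calibration
def cal(n):
    c=get_calibration(n); return np.array(c["camera_matrix"]),np.array(c["extrinsics"])
def ray(n,u,v,z):
    K,E=cal(n); R,t=E[:3,:3],E[:3,3]
    o=-R.T@t; d=R.T@np.linalg.inv(K)@np.array([u,v,1.])
    return o+d*(z-o[2])/d[2]
def proj(n,p):
    K,E=cal(n); q=K@(E[:3,:3]@np.array(p)+E[:3,3]); return q[:2]/q[2]
def cloud(n,D):
    K,E=cal(n); v,u=np.mgrid[:480,:640]
    P=np.stack([(u-K[0,2])/K[0,0]*D,(v-K[1,2])/K[1,1]*D,D],-1)
    return (P-E[:3,3])@E[:3,:3]
def save(n,f):
    I,D=snapshot(n); cv2.imwrite(f"pics/{f}.png",I[:,:,::-1]); np.savez(f"{f}.npz",I=I,D=D); return I,D
E
python3 - <<'E'
from h import *
for n in("top","side"):
    I,D=save(n,n+"0"); K,E=cal(n); print(n,-E[:3,:3].T@E[:3,3],K[0,0],E[2,:3])
o=robot.get_obs();print(o["time_s"],o["tcp_pos"],o["tool_rot"])
E
```

```text
top [0.4019914  0.09117872 1.12649938] 435.7700355064881 [ 0.13911737 -0.00730395 -0.99024896]
side [ 0.19885875 -0.7707968   0.58904609] 460.8082260428929 [ 0.33591456  0.81201072 -0.47728399]
0.1 [0.2453918  0.57445835 0.21340796] [ 2.00504697e-01  9.79692599e-01 -5.03123515e-04 -1.58046071e-04]
```

View pics/top0.png

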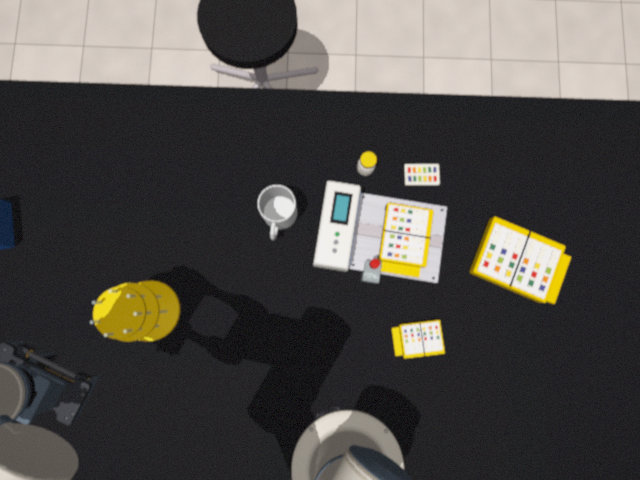

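View pics/side0.png

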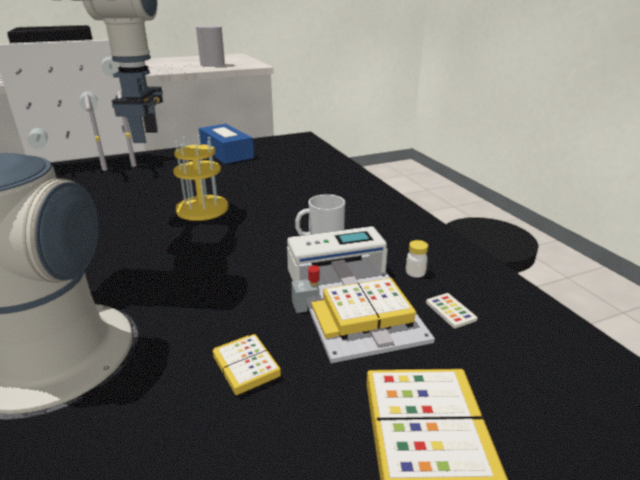

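The top view shows the reader with its hood at (338,226), the cassette at (406,235) and the red knob at (374,265). The push direction is image left, about world +y, and the plunger is on the robot's side. The small (420,339) and large (522,260) cassettes are look-alikes.

```bash
python3 - <<'E'
from h import *
S={n:np.load(n+"0.npz") for n in("top","side")}
C={}
for n,box in(("top",(360,250,390,285)),("side",(300,260,330,290))):
    h=cv2.cvtColor(S[n]["I"],cv2.COLOR_RGB2HSV); x0,y0,x1,y1=box
    m=((h[...,0]<6)|(h[...,0]>174))&(h[...,1]>150)&(h[...,2]>90)
    k=np.zeros_like(m);k[y0:y1,x0:x1]=m[y0:y1,x0:x1]
    P=cloud(n,S[n]["D"])[k]; v,u=np.nonzero(k)
    C[n]=(u.mean(),v.mean()); print(n,k.sum(),C[n],np.median(P,0),P.min(0),P.max(0), 'rays z74/88',ray(n,*C[n],.074)[:2],ray(n,*C[n],.088)[:2])
D=S["top"]["D"];P=cloud("top",D);I=S["top"]["I"];h=cv2.cvtColor(I,cv2.COLOR_RGB2HSV)
roi=np.zeros(D.shape,bool);roi[170:290,300:460]=1
def rect(m,name,z):
    m=(m&roi).astype(np.uint8);m=cv2.morphologyEx(m,cv2.MORPH_OPEN,np.ones((3,3)))
    c=max(cv2.findContours(m,0,2)[0],key=cv2.contourArea)[:,0,:]
    W=np.array([ray("top",*q,z)[:2] for q in c])
    r=cv2.minAreaRect((W*1000).astype(np.float32));print(name,r,cv2.boundingRect(c))
    return c
rect((P[...,2]>.075)&(P[...,2]<.1)&(D>0),"hood",.086)
# cassette top
rect((P[...,2]>.036)&(P[...,2]<.058)&(D>0)&(np.arange(640)[None]>372),"casstop",.046)
rect((P[...,2]>.004)&(P[...,2]<.058)&(D>0),"bed",.012)
# black line in cassette
m=(h[...,2]<75)&roi;m[:,:384]=0;m[:,432:]=0;m[:222]=0;m[246:]=0
v,u=np.nonzero(m);W=np.array([ray("top",a,b,.046)[:2] for a,b in zip(u,v)]);
print("line",len(u),u.min(),u.max(),W.mean(0)); print(cv2.fitLine(W.astype(np.float32),cv2.DIST_HUBER,0,.01,.01).ravel())
big=cv2.resize(I[165:295,300:460],None,fx=4.6,fy=4.6,interpolation=cv2.INTER_CUBIC);cv2.imwrite("pics/crop.png",big[:,:,::-1])
E
```

```text
top 67 (np.float64(374.5074626865672), np.float64(263.14925373134326)) [ 0.49137407 -0.05022706  0.08805774] [ 0.48165705 -0.07171471  0.00871592] [ 0.5081481  -0.03849609  0.09239532] rays z74/88 [ 0.49226939 -0.05134766] [ 0.49106854 -0.04945182]
side 153 (np.float64(313.5359477124183), np.float64(273.2352941176471)) [ 0.48928621 -0.05769234  0.08038756] [ 0.47991838 -0.06310564  0.01345048] [0.54582985 0.067303   0.08921356] rays z74/88 [ 0.49281446 -0.04813292] [ 0.48482415 -0.0677764 ]
hood ((582.5734252929688, 41.321876525878906), (85.74897003173828, 207.9016876220703), 82.25128936767578) (314, 182, 46, 87)
casstop ((568.8252563476562, -133.56646728515625), (120.93929290771484, 150.46881103515625), 82.41435241699219) (379, 203, 55, 65)
bed ((552.6277465820312, -118.04714965820312), (228.6543426513672, 227.11196899414062), 82.31126403808594) (349, 194, 98, 90)Traceback (most recent call last):
  File "<stdin>", line 25, in <module>
    return umr_minimum(a, axis, None, out, keepdims, initial, where)
ValueError: zero-size array to reduction operation minimum which has no identity
```

The sizes match: hood 86×208 mm and cassette 121×150 mm. The reader's x axis is at 82.35°, its origin near (577,-76) mm, and the knob near (490.5,-50), which agrees with the prediction. The cassette is 133 mm short of home. Moving above the knob at a safe height.

{"name": "move_arm", "arguments": {
  "deltas": [
    [0, 0, 4, 0],
    [0, 0, 9, 0],
    [1.2, -3, 9, 0],
    [3, -8, 9, 0.05],
    [5, -13, 9, 0.1],
    [7, -18, 9, 0.15],
    [9, -23, 9, 0.2],
    [11, -28, 9, 0.25],
    [13, -33, 9, 0.27],
    [15, -38, 9, 0.27],
    [17, -43, 9, 0.27],
    [19, -48, 9, 0.27],
    [21, -53, 7, 0.27],
    [22.5, -57.5, 3, 0.27],
    [24, -61, -1, 0.27],
    [24.4, -62.5, -5, 0.27],
    [24.4, -62.5, -5, 0.27],
    [24.4, -62.5, -5, 0.27]
  ],
  "fingers": 0.55
}}

```text
time_s: 2.35
tcp_pos: [0.4898, -0.0498, 0.165]
tool_rot: [0.067, 0.998, 0.0, 0.0]
ft_force: [0.4, -0.1, 0.4]
grip_width: 0.547
grip_force: 0.0
```

{"name": "move_arm", "arguments": {
  "deltas": [
    [0, 0, -2, 0],
    [0, 0, -4, 0],
    [0, 0, -6, 0],
    [0, 0, -6.7, 0],
    [0, 0, -6.7, 0]
  ]
}}

```text
time_s: 2.98
tcp_pos: [0.49, -0.0499, 0.0978]
tool_rot: [0.066, 0.998, -0.0, 0.0]
ft_force: [0.1, -0.2, 0.6]
grip_width: 0.551
grip_force: 0.0
```

```bash
python3 - <<'E'
from h import *
I,D=save("side","s1"); c=I[200:360,220:440]
cv2.imwrite("pics/s1c.png",cv2.resize(c,None,fx=3.5,fy=3.5,interpolation=cv2.INTER_CUBIC)[:,:,::-1]); o=robot.get_obs(); print(o["tcp_pos"],o["ft_force"])
E
```

```text
[ 0.49012338 -0.05005709  0.09795265] [ 0.75310005  0.92576539 -0.54235134]
```

View pics/s1c.png

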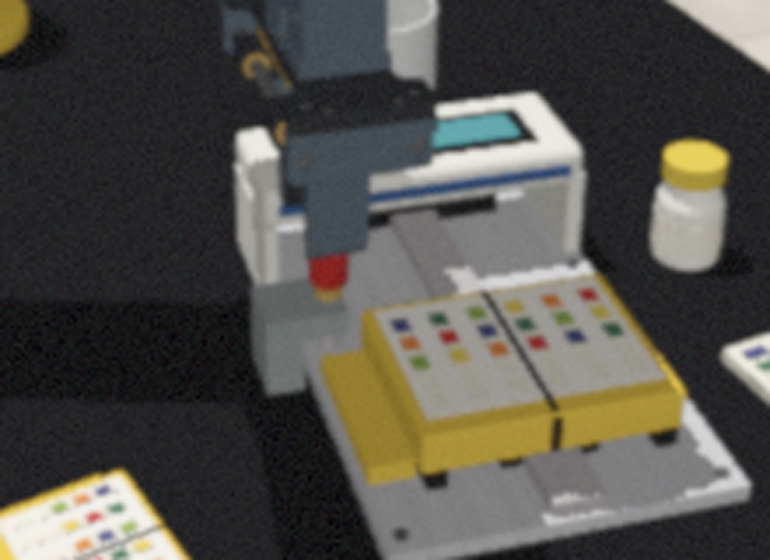

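The fingers hang above the red knob at crop (328,270), centred on it sideways. The cassette's black stripe is at (556,430). Descending to grip.

{"name": "move_arm", "arguments": {
  "deltas": [
    [0, 0, -1, 0],
    [0, 0, -2, 0],
    [0, 0, -3, 0],
    [0, 0, -3.9, 0],
    [0, 0, -3.9, 0],
    [0, 0, -3.9, 0]
  ]
}}

```text
time_s: 3.78
tcp_pos: [0.4896, -0.0503, 0.0579]
tool_rot: [0.067, 0.998, -0.0, -0.0]
ft_force: [-0.4, -0.5, 0.1]
grip_width: 0.548
grip_force: 0.0
```

{"name": "move_arm", "arguments": {
  "deltas": [
    [0, 0, 0, 0],
    [0, 0, 0, 0],
    [0, 0, 0, 0],
    [0, 0, 0, 0],
    [0, 0, 0, 0],
    [0, 0, 0, 0],
    [0, 0, 0, 0],
    [0, 0, 0, 0]
  ],
  "fingers": 0.15,
  "force": 25
}}

```text
time_s: 4.78
tcp_pos: [0.4897, -0.0496, 0.0581]
tool_rot: [0.067, 0.998, 0.0, 0.0]
ft_force: [1.7, 8.2, 2.7]
grip_width: 0.255
grip_force: 25.0
```

{"name": "move_arm", "arguments": {
  "deltas": [
    [0, 0, 0.3, 0],
    [0, 0, 0.6, 0],
    [0, 0, 0.9, 0],
    [0, 0, 1.2, 0],
    [0, 0, 1.5, 0],
    [0, 0, 1.8, 0],
    [0, 0, 2.1, 0],
    [0, 0, 2.1, 0],
    [0, 0, 2.1, 0]
  ]
}}

```text
time_s: 5.9
tcp_pos: [0.4897, -0.0496, 0.0791]
tool_rot: [0.067, 0.998, 0.0, 0.0]
ft_force: [1.2, 8.7, 2.6]
grip_width: 0.253
grip_force: 25.0
```

{"name": "move_arm", "arguments": {
  "deltas": [
    [0, 0, 0, 0],
    [0, 0, 0, 0],
    [0, 0, 0, 0],
    [0, 0, 0, 0],
    [0, 0, 2, 0],
    [0, 0, 5, 0],
    [0, 0, 8, 0],
    [0, 0, 9, 0]
  ],
  "fingers": 0.55
}}

```text
time_s: 6.9
tcp_pos: [0.4902, -0.0504, 0.1703]
tool_rot: [0.067, 0.998, -0.0, 0.001]
ft_force: [-0.2, 0.6, -0.1]
grip_width: 0.552
grip_force: 0.0
```

{"name": "move_arm", "arguments": {
  "deltas": [
    [1, -3, 0, 0],
    [2.5, -7, 0, 0],
    [4, -11, 0, 0],
    [5.5, -15, 0, 0],
    [6.7, -17.3, 0, 0],
    [6.7, -17.3, -3, 0],
    [6.7, -17.3, -6, 0],
    [6.7, -17.3, -6, 0],
    [6.7, -17.3, -6, 0]
  ],
  "fingers": 0
}}

```text
time_s: 8.02
tcp_pos: [0.5569, -0.2233, 0.1095]
tool_rot: [0.067, 0.998, -0.0, 0.0]
ft_force: [0.8, 0.4, 1.1]
grip_width: 0.007
grip_force: 0.0
```

```bash
python3 - <<'E'
from h import *
o=robot.get_obs(); print(o["tcp_pos"],o["grip_width"],o["time_s"])
I,D=save("top","t2"); J,_=save("side","s2")
h=cv2.cvtColor(J,cv2.COLOR_RGB2HSV); m=((h[...,0]<6)|(h[...,0]>174))&(h[...,1]>150)&(h[...,2]>90);m[:,:300]=0;m[:,330:]=0;m[:230]=0;m[292:]=0
v,u=np.nonzero(m);print("knob side",u.mean(),v.mean(),v.min(),v.max(),"expected up",proj("side",(.4905,-.050,.096)),"down",proj("side",(.4905,-.050,.074)))
a=cv2.resize(I[165:295,300:460],(480,390),interpolation=cv2.INTER_CUBIC)
b=cv2.resize(J[200:395,280:440],(320,390),interpolation=cv2.INTER_CUBIC)
cv2.imwrite("pics/c2.png",np.hstack([a,b])[:,:,::-1])
E
```

```text
[ 0.5568635  -0.22334139  0.10949563] 0.00684006195391304 8.025
knob side 313.43055555555554 265.125 258 273 expected up [312.74602278 264.71891469] down [312.827194   273.95476307]
```

View pics/c2.png

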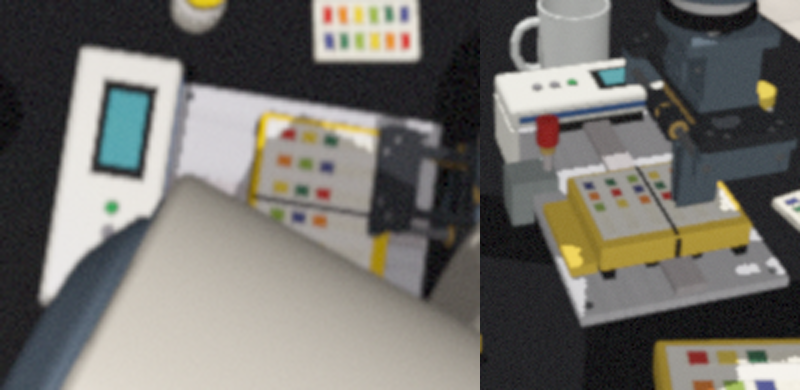

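The knob is up: side row 265 against an expected 264.7. The fingers hang behind the cassette, near the centre line. Descending behind the rear face.

{"name": "move_arm", "arguments": {
  "deltas": [
    [0, 0, -3, 0],
    [0, 0, -6, 0],
    [0, 0, -8.3, 0],
    [0, 0, -8.3, 0],
    [0, 0, -8.3, 0]
  ]
}}

```text
time_s: 8.75
tcp_pos: [0.5573, -0.2236, 0.0273]
tool_rot: [0.067, 0.998, -0.0, 0.001]
ft_force: [0.2, -0.6, -0.3]
grip_width: 0.002
grip_force: 0.0
```

{"name": "move_arm", "arguments": {
  "deltas": [
    [0.07, 0.5, 0, 0],
    [0.13, 1.0, 0, 0],
    [0.2, 1.5, 0, 0],
    [0.27, 2.0, 0, 0],
    [0.33, 2.5, 0, 0],
    [0.4, 3.0, 0, 0],
    [0.4, 3.0, 0, 0]
  ]
}}

```text
time_s: 9.62
tcp_pos: [0.5605, -0.1928, 0.0259]
tool_rot: [0.067, 0.998, 0.0, -0.0]
ft_force: [-0.6, 0.0, -0.6]
grip_width: 0.005
grip_force: 0.0
```

```bash
python3 - <<'E'
from h import *
o=robot.get_obs(); print(o["tcp_pos"],o["ft_force"],o["time_s"])
t=np.array(o["tcp_pos"])*1000-[577,-76,0]; print("reader",t[0]*.133+t[1]*.991,-t[0]*.991+t[1]*.133)
J,_=save("side","s3")
cv2.imwrite("pics/c3.png",cv2.resize(J[200:360,260:460],None,fx=3.5,fy=3.5,interpolation=cv2.INTER_CUBIC)[:,:,::-1])
E
```

```text
[ 0.56054045 -0.19276834  0.02586208] [-0.5523208   0.00082899 -0.64651554] 9.625
reader -117.9065443444562 0.7812276168386543
```

View pics/c3.png

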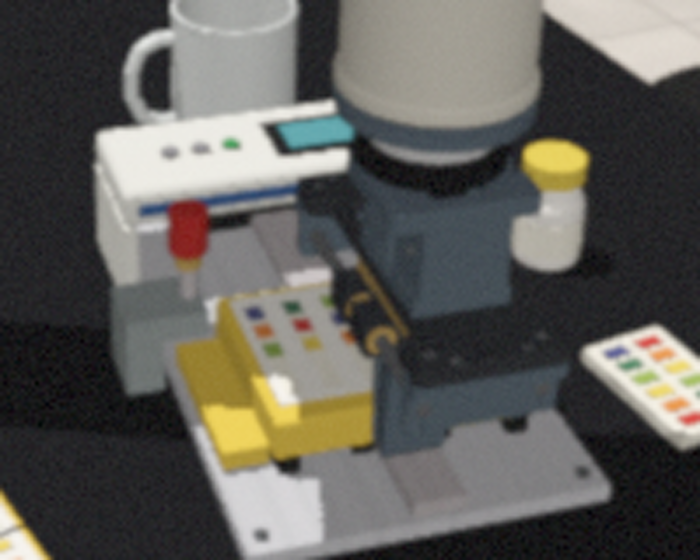

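The fingers are behind the rear face on the centre line, with the knob up at crop (188,230). Pushing along the rail.

{"name": "move_arm", "arguments": {
  "deltas": [
    [0.07, 0.5, 0, 0],
    [0.13, 1, 0, 0],
    [0.2, 1.5, 0, 0],
    [0.27, 2, 0, 0],
    [0.34, 2.5, 0, 0],
    [0.4, 3, 0, 0],
    [0.47, 3.5, 0, 0],
    [0.54, 4, 0, 0],
    [0.6, 4.5, 0, 0],
    [0.67, 5, 0, 0]
  ]
}}

```text
time_s: 10.92
tcp_pos: [0.5673, -0.1429, 0.0259]
tool_rot: [0.067, 0.998, 0.0, -0.0]
ft_force: [-0.2, -1.6, -0.4]
grip_width: 0.007
grip_force: 0.6
```

{"name": "move_arm", "arguments": {
  "deltas": [
    [0.07, 0.5, 0, 0],
    [0.13, 1, 0, 0],
    [0.2, 1.5, 0, 0],
    [0.27, 2, 0, 0],
    [0.34, 2.5, 0, 0],
    [0.4, 3, 0, 0],
    [0.47, 3.5, 0, 0],
    [0.54, 4, 0, 0],
    [0.6, 4.5, 0, 0],
    [0.67, 5, 0, 0]
  ]
}}

```text
time_s: 12.18
tcp_pos: [0.574, -0.0929, 0.0259]
tool_rot: [0.067, 0.998, -0.0, 0.0]
ft_force: [-0.2, -1.2, -0.2]
grip_width: 0.004
grip_force: 0.6
```

{"name": "move_arm", "arguments": {
  "deltas": [
    [0.03, 0.25, 0, 0],
    [0.07, 0.5, 0, 0],
    [0.1, 0.75, 0, 0],
    [0.13, 1, 0, 0],
    [0.17, 1.25, 0, 0],
    [0.19, 1.4, 0, 0],
    [0.2, 1.5, 0, 0],
    [0.2, 1.5, 0, 0]
  ]
}}

```text
time_s: 13.18
tcp_pos: [0.576, -0.0782, 0.0259]
tool_rot: [0.067, 0.998, 0.0, -0.0]
ft_force: [0.0, 0.2, -0.9]
grip_width: 0.003
grip_force: 0.0
```

```bash
python3 - <<'E'
from h import *
o=robot.get_obs(); print(o["tcp_pos"],o["ft_force"],o["time_s"])
J,_=save("side","s4")
cv2.imwrite("pics/c4.png",cv2.resize(J[200:360,260:460],None,fx=3.5,fy=3.5,interpolation=cv2.INTER_CUBIC)[:,:,::-1])
E
```

```text
[ 0.57595562 -0.07817121  0.02590593] [ 0.01432903  0.24013636 -0.88981697] 13.175
```

View pics/c4.png

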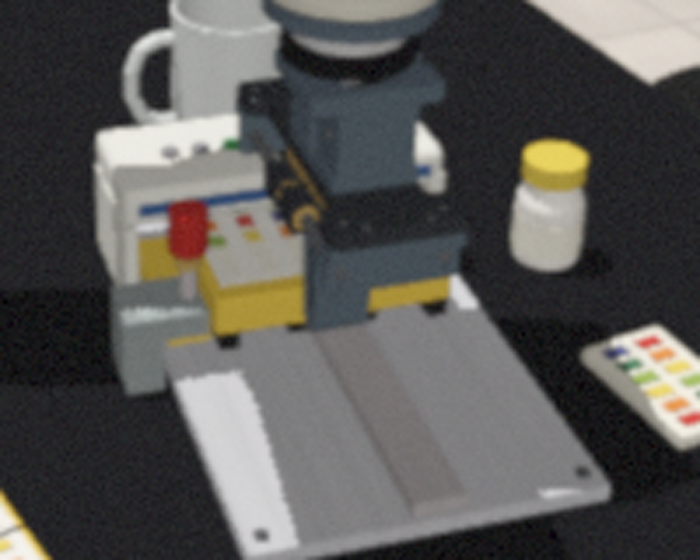

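The cassette is sliding square into the hood, with its flange's rear end still under the pin. Going on gently.

{"name": "move_arm", "arguments": {
  "deltas": [
    [0.01, 0.1, 0, 0],
    [0.03, 0.2, 0, 0],
    [0.04, 0.3, 0, 0],
    [0.05, 0.4, 0, 0],
    [0.07, 0.5, 0, 0],
    [0.07, 0.5, 0, 0]
  ]
}}

```text
time_s: 13.98
tcp_pos: [0.5767, -0.0731, 0.0259]
tool_rot: [0.067, 0.998, 0.0, -0.0]
ft_force: [0.6, 0.3, 1.1]
grip_width: 0.009
grip_force: 0.1
```

{"name": "move_arm", "arguments": {
  "deltas": [
    [0.01, 0.1, 0, 0],
    [0.03, 0.2, 0, 0],
    [0.03, 0.2, 0, 0]
  ]
}}

```text
time_s: 14.35
tcp_pos: [0.577, -0.0711, 0.0259]
tool_rot: [0.067, 0.998, 0.0, -0.0]
ft_force: [-0.7, -0.5, 0.2]
grip_width: 0.005
grip_force: 0.1
```

{"name": "move_arm", "arguments": {
  "deltas": [
    [0.01, 0.1, 0, 0],
    [0.03, 0.2, 0, 0],
    [0.03, 0.2, 0, 0]
  ]
}}

```text
time_s: 14.72
tcp_pos: [0.5772, -0.0705, 0.0259]
tool_rot: [0.067, 0.998, -0.001, 0.0]
ft_force: [-2.8, -15.2, 0.2]
grip_width: 0.009
grip_force: 7.4
```

{"name": "move_arm", "arguments": {
  "deltas": [
    [0.01, 0.08, 0, 0],
    [0.01, 0.08, 0, 0],
    [0.01, 0.08, 0, 0]
  ]
}}

```text
time_s: 15.1
tcp_pos: [0.5772, -0.0705, 0.0259]
tool_rot: [0.067, 0.998, -0.001, -0.0]
ft_force: [-3.6, -21.5, -0.3]
grip_width: 0.005
grip_force: 11.0
```

The cassette meets a firm stop at the expected place (21 N with no further motion). Backing off, then to above the knob.

{"name": "move_arm", "arguments": {
  "deltas": [
    [-0.1, -0.7, 0, 0],
    [-0.25, -1.8, 0, 0],
    [-0.4, -3, 0, 0],
    [-0.4, -3, 3, 0],
    [-0.4, -3, 7, 0],
    [-0.4, -3, 11, 0],
    [-0.4, -3, 13, 0]
  ]
}}

```text
time_s: 15.98
tcp_pos: [0.574, -0.0992, 0.1581]
tool_rot: [0.067, 0.998, -0.0, 0.001]
ft_force: [1.1, 0.4, -0.5]
grip_width: 0.004
grip_force: 0.0
```

```bash
python3 - <<'E'
from h import *
o=robot.get_obs(); print(o["tcp_pos"],o["time_s"])
I,D=save("top","t5"); J,E=save("side","s5")
P=cloud("side",E);h=cv2.cvtColor(J,cv2.COLOR_RGB2HSV)
m=(abs(h[...,0].astype(int)-25)<6)&(h[...,1]>150)&(h[...,2]>80)&(P[...,2]>.024)&(P[...,2]<.042)&(E>0);m[:,:300]=0;m[:,400:]=0;m[:240]=0;m[320:]=0
Q=P[m]*1000-[577,-76,0]; rx=Q[:,0]*.133+Q[:,1]*.991; ry=-Q[:,0]*.991+Q[:,1]*.133
s=abs(ry)<73; print(len(rx),np.percentile(rx[s],[5,25,50,75]), np.polyfit(ry[s],rx[s],1))
cv2.imwrite("pics/c5.png",cv2.resize(J[200:360,260:460],None,fx=3.5,fy=3.5,interpolation=cv2.INTER_CUBIC)[:,:,::-1])
E
```

```text
[ 0.57395765 -0.09920743  0.15812725] 15.975
482 [14.36748369 15.68411667 16.60027785 17.42765467] [6.54404488e-03 1.67201205e+01]
```

View pics/c5.png

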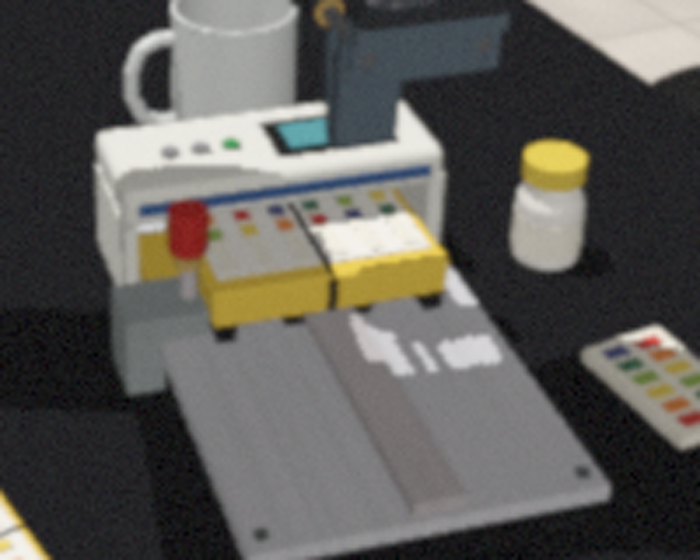

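The cassette is square, with its rear face at reader x ≈ 16 mm (15 nominal), so it is home. Now to the knob, to press down with the shut fingertips.

{"name": "move_arm", "arguments": {
  "deltas": [
    [-2, 1.2, 0, 0],
    [-5, 3, 0, 0],
    [-7.5, 4.4, 0, 0],
    [-8.4, 4.9, 0, 0],
    [-8.4, 4.9, -2, 0],
    [-8.4, 4.9, -4, 0],
    [-8.4, 4.9, -4, 0]
  ]
}}

```text
time_s: 16.95
tcp_pos: [0.489, -0.0497, 0.1146]
tool_rot: [0.067, 0.998, 0.0, -0.001]
ft_force: [-0.6, -0.5, 0.1]
grip_width: 0.001
grip_force: 0.0
```

{"name": "move_arm", "arguments": {
  "deltas": [
    [0, 0, -0.3, 0],
    [0, 0, -0.6, 0],
    [0, 0, -0.9, 0],
    [0, 0, -1.2, 0],
    [0, 0, -1.5, 0],
    [0, 0, -1.8, 0],
    [0, 0, -2.1, 0],
    [0, 0, -2.4, 0],
    [0, 0, -2.6, 0],
    [0, 0, -2.6, 0]
  ]
}}

```text
time_s: 18.2
tcp_pos: [0.4889, -0.0493, 0.0896]
tool_rot: [0.067, 0.998, 0.0, -0.001]
ft_force: [-0.0, -0.7, 0.7]
grip_width: 0.004
grip_force: 0.5
```

{"name": "move_arm", "arguments": {
  "deltas": [
    [0, 0, -0.1, 0],
    [0, 0, -0.2, 0],
    [0, 0, -0.2, 0]
  ]
}}

```text
time_s: 18.58
tcp_pos: [0.489, -0.0493, 0.0881]
tool_rot: [0.067, 0.998, 0.0, -0.0]
ft_force: [-2.9, 1.0, 12.4]
grip_width: 0.005
grip_force: 5.9
```

{"name": "move_arm", "arguments": {
  "deltas": [
    [0, 0, -0.1, 0],
    [0, 0, -0.1, 0],
    [0, 0, -0.1, 0]
  ]
}}

```text
time_s: 18.95
tcp_pos: [0.4891, -0.0493, 0.0879]
tool_rot: [0.067, 0.998, -0.0, 0.0]
ft_force: [-7.4, 1.6, 30.3]
grip_width: 0.005
grip_force: 15.7
```

Bottomed at z = 0.088, the knob's top when fully down. Retreating and checking.

{"name": "move_arm", "arguments": {
  "deltas": [
    [0, 0, 0.5, 0],
    [0, 0, 2, 0],
    [0, 0, 5, 0],
    [0, 0, 9, 0],
    [0, 0, 13, 0],
    [-3, 4, 16, 0],
    [-6, 8, 18, 0],
    [-6, 12, 18, 0],
    [-6, 12, 18, 0]
  ]
}}

```text
time_s: 20.08
tcp_pos: [0.4286, 0.0724, 0.267]
tool_rot: [0.065, 0.998, 0.0, -0.0]
ft_force: [0.5, 0.2, -1.0]
grip_width: 0.004
grip_force: 0.0
```

```bash
python3 - <<'E'
from h import *
o=robot.get_obs(); print(o["tcp_pos"],o["ft_force"],o["time_s"])
J,E=save("side","s6")
h=cv2.cvtColor(J,cv2.COLOR_RGB2HSV); m=((h[...,0]<6)|(h[...,0]>174))&(h[...,1]>150)&(h[...,2]>90);m[:,:300]=0;m[:,320:]=0;m[:230]=0;m[295:]=0
v,u=np.nonzero(m);print("knob",u.mean(),v.mean(),v.min(),v.max())
cv2.imwrite("pics/c6.png",cv2.resize(J[150:360,230:500],None,fx=2.8,fy=2.8,interpolation=cv2.INTER_CUBIC)[:,:,::-1])
E
```

```text
[0.42862913 0.07244351 0.26701904] [ 0.50841405  0.23965284 -1.03470414] 20.075
knob 313.34751773049646 273.8723404255319 267 281
```

View pics/c6.png

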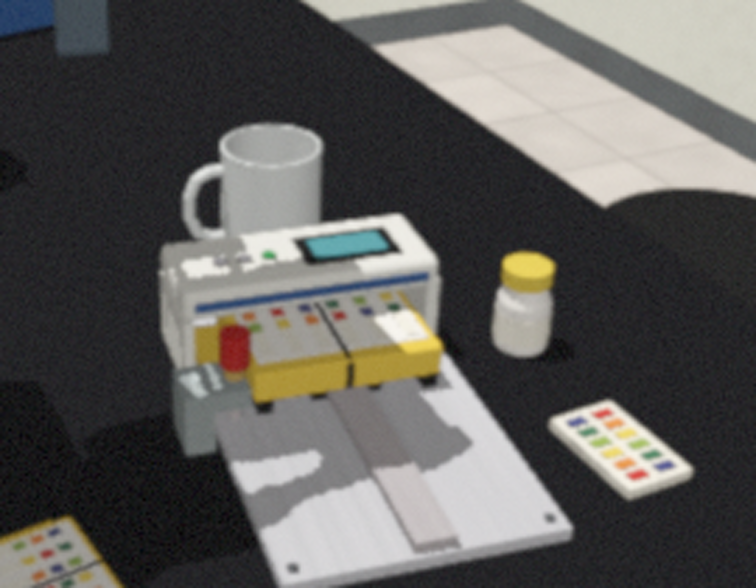

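The knob is fully down (row 273.9 against an expected 274.0), the cassette is home and the bystanders are where they were.

```bash
python3 -c "
from workcell import robot
print(robot.hand_in())"
```

```text
the job is handed in; nothing more can be done
None
```

The job is handed in: the cassette is home against the stop, pushed on its centre line with at most about 22 N, and the red knob is fully down to lock it. It took about 20 s and the other things were left where they were.

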